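# Hang the blue mallet in its ring

## Task

Put the carver's mallet with the blue head away: lift it out of the wooden block and drop it handle-first down through the steel ring of the holder, so that it hangs upright with its head resting on the ring. Leave the two other mallets standing in the block.

Things in the scene. Friction and masses are not known exactly. Their poses are not given: they have to be found in the camera images.
- blue_mallet_head (a point): Centre of the head of the mallet to put away, on its axis. Round, 160 mm long, 0.2 to 0.45 kg: bright blue cylindrical head, 60 mm across and 60 mm high; below it a straight pale wooden handle, 24 mm across, 100 mm long, foot 130 mm below this point. z points from handle to head. It starts upright, handle down, in any one of three sockets in a row along a fixed wooden block.
- ring_center (a point): Centre of the holder's ring, on the ring's top face, 130 mm above the table. Fixed, level steel ring: 46 mm hole right through, 72 mm outside, 14 mm thick; z up. Below it is free space down to a grey foot plate 12 mm thick. x points to the holder's post, 95 mm from the ring's axis; nothing of the holder rises above the ring. With the mallet home, its head centre is 30 mm above this point.
- wood_mallet_head (a point): Centre of the head of a mallet of the same shape and size with a dark brown wooden head, standing in another socket. Leave it there. The block is 300 x 85 mm, 72 mm high; sockets 30 mm wide, 60 mm deep, 100 mm apart; the mallets' feet are 12 mm above the table, the undersides of their heads 40 mm above the block.
- black_mallet_head (a point): Centre of the head of a mallet of the same shape and size with a black rubber head, standing in the remaining socket of the block. Leave it there.
Things that resemble listed ones, but are neither listed nor needed, are in the scene too. What is meant by the part that bears blue_mallet_head is not green, orange or turquoise, and is the smaller of those in its own colour.

How it is judged (in metres and radians):
At the end, for the whole second after the job is handed in: The blue mallet hangs in the ring, let go: its head centre is 24 to 36 mm above the ring's top face and within 16 mm of the ring's axis, its axis within 0.2 rad of vertical, handle down; the heads of the two other mallets are within 25 mm of where they stood (horizontal distance between blue_mallet_head and ring_center below 0.016 m and z of blue_mallet_head in the frame of ring_center between 0.024 and 0.036 m and angle between blue_mallet_head's own z axis and vertical below 0.2 rad and distance of each of wood_mallet_head, black_mallet_head from where it was at the start of the episode below 0.025 m); the robot touches nothing.
It fails at once if a mallet other than the blue one was lifted out or displaced by more than 40 mm (distance of any of wood_mallet_head, black_mallet_head from where it was at the start of the episode above 0.04 m).
It also fails if it takes over 38 s, if anything falls off the work surface, if the arm or the gripper's body presses on something with over 40 N, if the wrist force passes 120 N, or if a joint passes its speed limit or range.

## Robot

A 6-joint arm with a two-finger parallel gripper is mounted at the origin on the work surface. World frame = base frame: x ahead of the robot, y to its left, z up, the work surface at z = 0. Lengths are in m, angles in degrees, forces in N, time in s.
With the tool pointing down it reaches from about 0.3 to 0.75 m from the base axis. Payload 8.5 kg.
Tool frame: the origin (TCP) lies on the centre line of the jaws, within the pads' length; the fingertips stand 14 mm ahead of it and the grasp point (between the pads) lies 5 mm behind it; z points along the fingers, x is the direction in which the jaws open and shut, and the axes are right-handed (so a half turn about z gives the same grasp; the last joint's range is limited). The gripper opens to 85 mm and grips with 20 to 120 N. Pads are 22 mm wide; open, the fingers measure 114 mm over their backs; the gripper's body (76 mm by 85 mm) begins 54 mm behind the grasp point. The pads swing forward as they close: fully open they stand 13 mm farther back than shut.
Start: joints at [54.013, 21.807, 74.336, -0, 83.858, -12.336], TCP at [0.221, 0.504, 0.245] pointing down, gripper open.
Joint ranges: [-178.18, 178.18], [-50.72, 133.34], [12.68, 142.11], [-81.47, 261.47], [9.98, 163.14], [-165.26, 165.26]. Speed limits (degrees/s): [136.94, 136.94, 180, 180, 180, 180].

## Interface

Orientations are given as a 3x3 rotation matrix whose columns are the frame's x, y, z axes.
In Python, from rig import * gives the robot as it stands.
- The arm moves only by the shell command python3 -m crank 'ROWS' [FORCE]. ROWS is JSON, one flat list of numbers, 7 for each row, row after row: the turn, a rotation vector about the world's x, y, z in rad, then the shift along the world's x, y, z in m, then the opening in per cent of the stroke, from 0 (shut) to 100 (fully open). A call has 1 to 20 rows; each row shifts and turns the commanded pose from where the row before left it; what a row does not reach is not made up. A row lasts 1/10 s, in which the tool goes at most 50 mm and 8.59 degrees, less where a joint would pass 70% of its speed; a pose out of reach is approached as far as the arm can. A call is refused whole if a number of a shift passes 0.05 or a number of a turn 0.15, either way. A call with a gripper value outside its range is refused whole. The fingers move at their own pace and stop on an object; FORCE is the grip in N (left out, the last holds). Time passes only in rows, so rows that do not move let the fingers close. It gives the time, the measured TCP pose, the force and the opening at its end, in the units of the state.
- observe(): the state, without advancing time (a new reading comes with each control period).
- get_image(name): name is "scene" or "top"; returns a dict with "frame" (384x512x3 uint8, red, green, blue), "fov_y" (degrees; the focal length in pixels is half the picture's height over the tangent of half this angle, whatever the lens; pixels are square), "cx", "cy" (the principal point, pixels), "k1" (the pictures are not rectified: a ray, as slopes to the right and down, at radius r is drawn at 1 + k1 r^2 times it, then the intrinsics apply), "world_to_cam" (4x4, takes a point from world to camera coordinates). Camera axes: x right, y up, looking along -z (the intrinsics and any distortion apply to the point x, -y, -z); pixel columns grow to the right and rows downward; lengths in m; the calibration is good to about 2 mm. A picture is of the moment at which its call begins. There is no depth.
- close_job(): hands the job in, once; it reports no verdict.
The state is a dict: "time_s": time; "q": joint angles; "qvel": joint speeds; "joint_efforts": joint torques, N m; "position": TCP position; "tool_rot": TCP orientation; "ft_force": force on the tool from outside, world axes, zero at the start; "wrist_torque": the same for the moment, N m; "grip_width": finger opening in m.
Only numpy, scipy, OpenCV 4.12 (cv2) and the standard library are available. Lean on these libraries where they do the work, as an engineer would, in place of code of your own. Each camera call takes 0.05 s, during which the arm holds its last target. There are 200 camera calls.

## Working session

There is one attempt and no reset: what is moved stays moved. The work goes in short steps, Python scripts to look and compute and a shell command to move; the robot and the scene stay as the last step left them, time stands still between calls to the robot, and variables do not carry over. Pictures are saved under pics/ and viewed, about 8 in all and at most 12, crops included, and the job is handed in when it is done.

```bash
mkdir -p pics; cat > h.py <<'E'
from rig import *
import numpy as np, cv2
def grab(n,fn=None):
    d=get_image(n)
    if fn: cv2.imwrite('pics/'+fn,cv2.cvtColor(d['frame'],cv2.COLOR_RGB2BGR))
    return d
def ray(d,u,v):
    h=d['frame'].shape[0]; f=h/2/np.tan(np.radians(d['fov_y']/2))
    K=np.array([[f,0,d['cx']],[0,f,d['cy']],[0,0,1.]])
    p=cv2.undistortPoints(np.array([[[u,v]]],float),K,np.array([d['k1'],0,0,0.]))[0,0]
    W=np.array(d['world_to_cam']); R=W[:3,:3]; o=-R.T@W[:3,3]
    r=R.T@np.array([p[0],-p[1],-1.]); return o,r/np.linalg.norm(r)
def plane(d,u,v,z):
    o,r=ray(d,u,v); return o+r*(z-o[2])/r[2]
def proj(d,P):
    h=d['frame'].shape[0]; f=h/2/np.tan(np.radians(d['fov_y']/2))
    W=np.array(d['world_to_cam']); c=W[:3,:3]@np.array(P)+W[:3,3]
    x,y=c[0]/-c[2],-c[1]/-c[2]; s=1+d['k1']*(x*x+y*y)
    return np.array([f*x*s+d['cx'],f*y*s+d['cy']])
def tri(a,b):
    (o,r),(p,s)=a,b
    t=np.linalg.lstsq(np.c_[r,-s],p-o,rcond=None)[0]
    A,B=o+t[0]*r,p+t[1]*s; return (A+B)/2,np.linalg.norm(A-B)
E
python3 - <<'E'
from h import *
for n in('scene','top'):
    d=grab(n,n+'0.png'); W=np.array(d['world_to_cam']); print(n,d['fov_y'],d['k1'],-W[:3,:3].T@W[:3,3])
o=observe(); print(o['time_s'],o['position'],o['tool_rot'],o['grip_width'])
E
```

```text
scene 51.199984717412036 0.01297830917079894 [ 1.14125089 -0.16196988  0.79304138]
top 53.23722068344971 -0.07695052335118502 [0.51924211 0.00448544 0.87687151]
0.1 [0.22051178 0.50360712 0.24478314] [[ 4.01198874e-01  9.15990645e-01 -7.76496520e-04]
 [ 9.15990114e-01 -4.01199514e-01 -1.02957391e-03]
 [-1.25461009e-03 -2.98199246e-04 -9.99999169e-01]] 0.085528428865265
```

View pics/scene0.png

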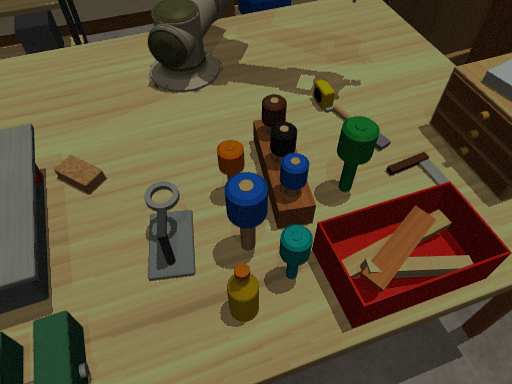

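View pics/top0.png

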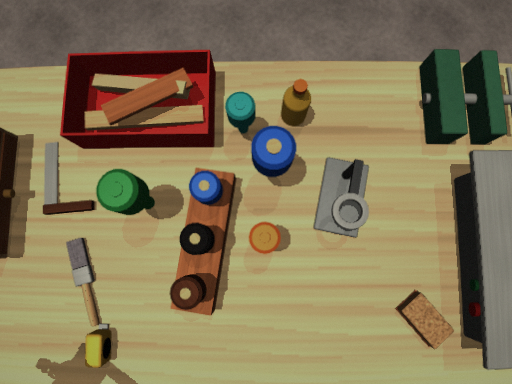

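The blue target stands in the block's far socket (scene 294,158; top 204,186). The larger blue mallet is a decoy (top 273,150). The ring is at scene (162,195), top (350,211).

```bash
cat > m.py <<'E'
from h import *
S=grab('scene'); T=grab('top')
def blob(d,box,f):
    u0,v0,u1,v1=box; im=d['frame'][v0:v1,u0:u1]; hsv=cv2.cvtColor(im,cv2.COLOR_RGB2HSV)
    m=f(hsv).astype(np.uint8); n,l,st,c=cv2.connectedComponentsWithStats(m)
    i=1+np.argmax(st[1:,4]); return c[i]+[u0,v0],st[i],(l==i)
tan=lambda h:(h[...,0]<35)&(h[...,2]>115)
bs=blob(S,(284,150,306,166),tan); bt=blob(T,(193,174,217,198),tan)
print('blue insert',bs[0],bs[1],bt[0],bt[1]); print(tri(ray(S,*bs[0]),ray(T,*bt[0])),plane(S,*bs[0],.172),plane(T,*bt[0],.172))
for n,b in(('black',(184,226,208,252)),('brown',(174,282,198,306))):
    c=blob(T,b,tan); print(n,c[0],c[1],plane(T,*c[0],.172))
# ring: grey low-saturation
g=lambda h:(h[...,1]<60)&(h[...,2]>120)
for n,d,b in(('S',S,(138,175,186,213)),('T',T,(328,190,372,233))):
    c=blob(d,b,g); cn,_=cv2.findContours(c[2].astype(np.uint8),cv2.RETR_CCOMP,cv2.CHAIN_APPROX_NONE)
    for k in cn:
        if len(k)>25:
            e=cv2.fitEllipse(k); p=np.array(e[0])+b[:2]; print(n,len(k),p,e[1],plane(d,*p,.13))
a=cv2.resize(S['frame'][165:280,130:210],None,fx=4,fy=4,interpolation=2)
b=cv2.resize(T['frame'][150:265,290:385],None,fx=4,fy=4,interpolation=2)
cv2.imwrite('pics/r.png',cv2.cvtColor(np.hstack([a,b]),cv2.COLOR_RGB2BGR))
E
python3 m.py
```

```text
blue insert [295.06666667 160.55555556] [ 7  8  9  6 45] [203.5 185. ] [ 6  7 10  9 78]
(array([0.63390636, 0.10799076, 0.17156879]), np.float64(0.0008948098035275094)) [0.63420219 0.10734598 0.172     ] [0.63397297 0.10836144 0.172     ]
black [194.40909091 238.07954545] [ 6  7 10 11 88] [0.53521211 0.12327745 0.172     ]
brown [184.82178218 293.18811881] [  6   6  11  12 101] [0.43589543 0.13882655 0.172     ]Traceback (most recent call last):
  File "m.py", line 15, in <module>
    c=blob(d,b,g); cn,_=cv2.findContours(c[2].astype(np.uint8),cv2.RETR_CCOMP,cv2.CHAIN_APPROX_NONE)
  File "m.py", line 6, in blob
    i=1+np.argmax(st[1:,4]); return c[i]+[u0,v0],st[i],(l==i)
        ~~~~~~~~~^^^^^^^^^^
    return _wrapfunc(a, 'argmax', axis=axis, out=out, **kwds)
    return bound(*args, **kwds)
ValueError: attempt to get argmax of an empty sequence
```

```bash
sed -i 's/^g=.*/g=lambda h:(h[...,1]<75)\&(h[...,2]>85)/' m.py
python3 - <<'E'
s=open('m.py').read().split('\n')
i=[k for k,l in enumerate(s) if l.startswith('for n,d,b')][0]
j=[k for k,l in enumerate(s) if l.startswith('a=cv2')][0]
s=s[:i]+s[j:]+["print(cv2.cvtColor(T['frame'][211:212,326:374],cv2.COLOR_RGB2HSV)[0].tolist())","print(cv2.cvtColor(S['frame'][194:195,138:186],cv2.COLOR_RGB2HSV)[0].tolist())"]+s[i:j]
open('m.py','w').write('\n'.join(s))
E
python3 m.py
```

```text
blue insert [295.06666667 160.55555556] [ 7  8  9  6 45] [203.61842105 185.        ] [ 6  7 10  9 76]
(array([0.63393052, 0.10786318, 0.17161439]), np.float64(0.0006841828696946881)) [0.63420219 0.10734598 0.172     ] [0.63397244 0.10813844 0.172     ]
black [194.40909091 238.07954545] [ 6  7 10 11 88] [0.53521211 0.12327745 0.172     ]
brown [184.82178218 293.18811881] [  6   6  11  12 101] [0.43589543 0.13882655 0.172     ]
[[30, 19, 135], [26, 16, 130], [34, 16, 130], [33, 18, 131], [30, 16, 130], [35, 17, 89], [17, 24, 73], [25, 24, 139], [28, 21, 155], [24, 25, 155], [24, 23, 152], [26, 24, 147], [23, 25, 132], [34, 19, 105], [30, 14, 112], [30, 16, 125], [34, 16, 127], [30, 14, 126], [26, 16, 126], [27, 18, 125], [30, 17, 123], [27, 21, 124], [30, 19, 123], [26, 17, 122], [30, 15, 121], [30, 15, 123], [33, 19, 121], [34, 16, 125], [30, 19, 122], [23, 16, 125], [30, 17, 120], [30, 20, 102], [45, 15, 67], [38, 15, 68], [30, 16, 62], [10, 20, 39], [25, 22, 71], [28, 24, 151], [26, 25, 145], [26, 26, 140], [22, 27, 141], [25, 24, 140], [22, 47, 147], [21, 100, 169], [20, 103, 175],
[... 627 characters left out ...]
106], [33, 22, 105], [38, 29, 71], [26, 89, 92], [25, 105, 138], [23, 99, 141], [23, 103, 136], [23, 106, 137], [22, 102, 138], [23, 106, 137]]
S 87 [160.9898262  194.17848778] (25.464868545532227, 33.81118392944336) [ 0.59177107 -0.17560127  0.13      ]
S 60 [160.96423531 194.02889252] (17.998428344726562, 23.862998962402344) [ 0.59136127 -0.1755715   0.13      ]
T 153 [346.08115196 210.51569939] (43.71442794799805, 46.6121711730957) [ 0.58972423 -0.16551145  0.13      ]
T 67 [345.63871956 216.71179771] (23.976930618286133, 30.324270248413086) [ 0.57761432 -0.16423428  0.13      ]
T 78 [350.48150635 210.11045837] (22.842029571533203, 23.094005584716797) [ 0.59049347 -0.17416935  0.13      ]
```

View pics/r.png

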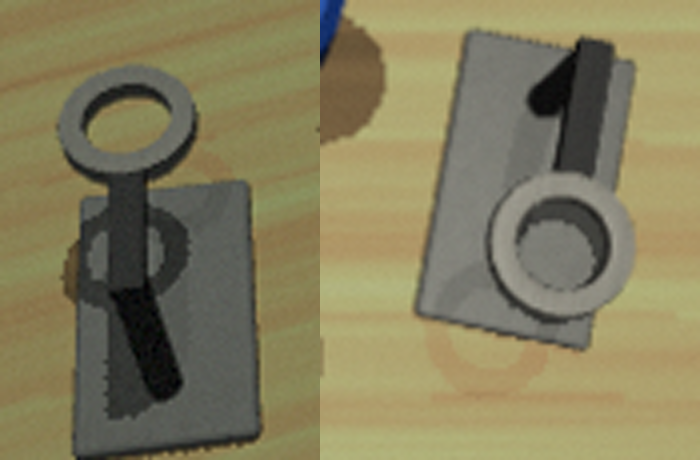

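Ring centre ≈ (0.590, -0.175); the two views agree to 2 mm and the outer diameter looks right. The mallets are 100 mm apart, which fits the block. Before moving I'll check the heights of the obstacles on the way.

```bash
python3 - <<'E'
from h import *
S=grab('scene');T=grab('top')
for n,s,t in(('bigblue',(246,185),(273,147)),('orange',(231,147),(264,237)),('turq',(296,235),(239,104)),('green',(358,128),(117,189))):
    print(n,tri(ray(S,*s),ray(T,*t)))
E
python3 -m crank '[0,0,0.13,0,0,0.04,100, 0,0,0.13,0.02,-0.02,0.035,100, 0,0,0,0.03,-0.03,0.01,100, 0,0,0,0.03,-0.03,0,100]' 60
```

```text
bigblue (array([ 0.69495666, -0.02084594,  0.21528164]), np.float64(0.000662924576614999))
orange (array([ 0.5379878 , -0.00403174,  0.15871234]), np.float64(0.001260163822257453))
turq (array([0.79667058, 0.04192845, 0.16056491]), np.float64(0.0031691465155176683))
green (array([0.62078002, 0.25820538, 0.20508375]), np.float64(0.005239997133881791))
time_s: 0.8
position: [0.3015, 0.4233, 0.3323]
tool_rot: [[0.151, 0.989, 0.003], [0.989, -0.151, 0.003], [0.003, 0.003, -1.0]]
ft_force: [1.2, -0.6, 0.1]
grip_width: 0.0856
```

```bash
python3 -m crank '[0,0,0,0.033,-0.032,0,100, 0,0,0,0.033,-0.032,0,100, 0,0,0,0.033,-0.032,0,100, 0,0,0,0.033,-0.032,0,100, 0,0,0,0.033,-0.032,0,100, 0,0,0,0.033,-0.032,0,100, 0,0,0,0.033,-0.032,0,100, 0,0,0,0.033,-0.032,0,100, 0,0,0,0.033,-0.032,-0.01,100, 0,0,0,0.033,-0.027,-0.02,100, 0,0,0,0.003,0,-0.03,100, 0,0,0,0,0,-0.03,100, 0,0,0,0,0,-0.01,100, 0,0,0,0,0,0,100, 0,0,0,0,0,0,100]'
python3 - <<'E'
from h import *
print(observe()['position'],observe()['grip_width'])
S=grab('scene','s1.png')
a=cv2.resize(S['frame'][60:240,200:400],None,fx=3,fy=3,interpolation=2)
cv2.imwrite('pics/s1c.png',cv2.cvtColor(a,cv2.COLOR_RGB2BGR))
E
```

```text
time_s: 2.3
position: [0.634, 0.1091, 0.2321]
tool_rot: [[0.152, 0.988, 0.003], [0.988, -0.152, -0.0], [0.0, 0.003, -1.0]]
ft_force: [-0.6, -0.4, 0.6]
grip_width: 0.0854
[0.63401863 0.10905611 0.23207302] 0.08540866871900611
```

View pics/s1c.png

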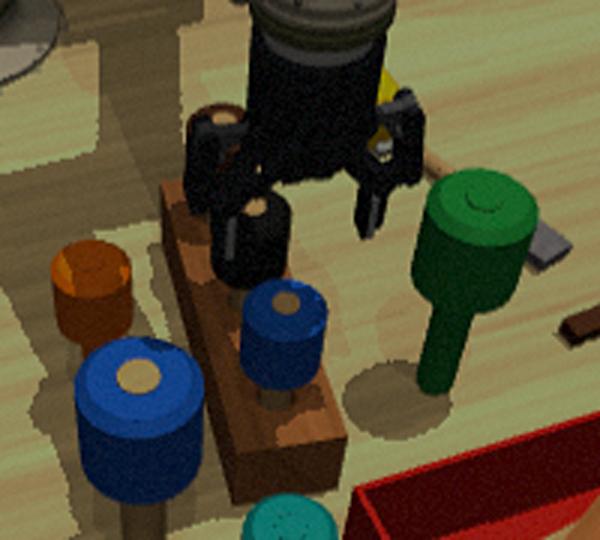

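The jaws straddle the blue head (crop 285,305), with the green and big blue mallets clear. I'll go down and close.

```bash
python3 -m crank '[0,0,0,0,-0.001,-0.03,100, 0,0,0,0,0,-0.03,100, 0,0,0,0,0,-0.02,100, 0,0,0,0,0,-0.01,100, 0,0,0,0,0,0,100, 0,0,0,0,0,0,60, 0,0,0,0,0,0,50, 0,0,0,0,0,0,50, 0,0,0,0,0,0,50, 0,0,0,0,0,0,50]' 60
```

```text
time_s: 3.35
position: [0.6344, 0.1077, 0.1425]
tool_rot: [[0.152, 0.988, 0.004], [0.988, -0.152, -0.0], [0.0, 0.004, -1.0]]
ft_force: [-0.5, -0.5, 6.1]
grip_width: 0.0588
```

```bash
python3 -m crank '[0,0,0,0,0,0,20, 0,0,0,0,0,0,20, 0,0,0,0,0,0.01,20, 0,0,0,0,0,0.02,20, 0,0,0,0,0,0.03,20, 0,0,0,0,0,0.03,20, 0,0,0,0,0,0.03,20, 0,0,0,0,0,0.03,20, 0,0,0,0,0,0.03,20, 0,0,0,0,0,0.03,20, 0,0,0,0,0,0.02,20, 0,0,0,0,0,0,20, 0,0,0,0,0,0,20]' 60
python3 - <<'E'
from h import *
S=grab('scene','s2.png')
E
```

```text
time_s: 4.65
position: [0.6334, 0.1078, 0.3697]
tool_rot: [[0.152, 0.988, -0.001], [0.988, -0.152, 0.0], [-0.0, -0.001, -1.0]]
ft_force: [-0.2, 0.3, -2.3]
grip_width: 0.0586
```

View pics/s2.png

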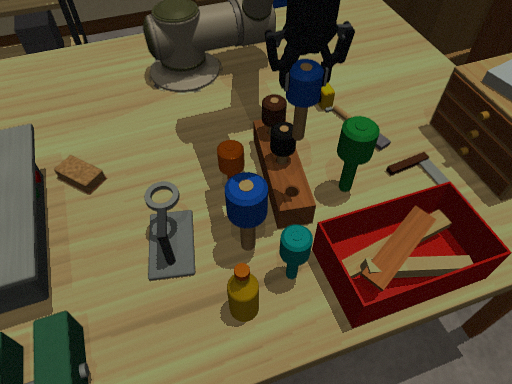

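The blue mallet is out and hanging upright (305,80), and the other two still stand in the block. Next is the move over the ring.

```bash
python3 -m crank '[0,0,0,-0.002,-0.013,0,20, 0,0,0,-0.004,-0.025,0,20, 0,0,0,-0.006,-0.035,0,20, 0,0,0,-0.006,-0.035,0,20, 0,0,0,-0.006,-0.035,0,20, 0,0,0,-0.006,-0.035,0,20, 0,0,0,-0.006,-0.035,0,20, 0,0,0,-0.005,-0.035,-0.01,20, 0,0,0,-0.003,-0.02,-0.02,20, 0,0,0,0,-0.015,-0.02,20, 0,0,0,0,0,-0.01,20, 0,0,0,0,0,0,20, 0,0,0,0,0,0,20, 0,0,0,0,0,0,20]' 60
python3 - <<'E'
from h import *
S=grab('scene');T=grab('top');print(observe()['position'])
a=cv2.resize(S['frame'][60:280,90:290],None,fx=2.5,fy=2.5,interpolation=2)
b=cv2.resize(T['frame'][100:320,270:470],None,fx=1.5,fy=2.5,interpolation=2)
cv2.imwrite('pics/s3.png',cv2.cvtColor(np.hstack([a,b]),cv2.COLOR_RGB2BGR))
cv2.imwrite('pics/s3raw.png',cv2.cvtColor(S['frame'],cv2.COLOR_RGB2BGR))
for P in((.590,-.175,.310),(.590,-.175,.34),(.590,-.175,.28),(.59,-.175,.18)): print(P,proj(S,P))
E
```

```text
time_s: 6.1
position: [0.5899, -0.1746, 0.3115]
tool_rot: [[0.151, 0.989, 0.002], [0.989, -0.151, -0.001], [-0.001, 0.002, -1.0]]
ft_force: [-1.0, 0.2, -2.0]
grip_width: 0.0586
[ 0.5898501  -0.1746604   0.31126147]
(0.59, -0.175, 0.31) [141.61110025 130.08150748]
(0.59, -0.175, 0.34) [137.55122948 116.90512031]
(0.59, -0.175, 0.28) [145.4001712  142.38736191]
(0.59, -0.175, 0.18) [156.39046541 178.12670762]
```

View pics/s3.png

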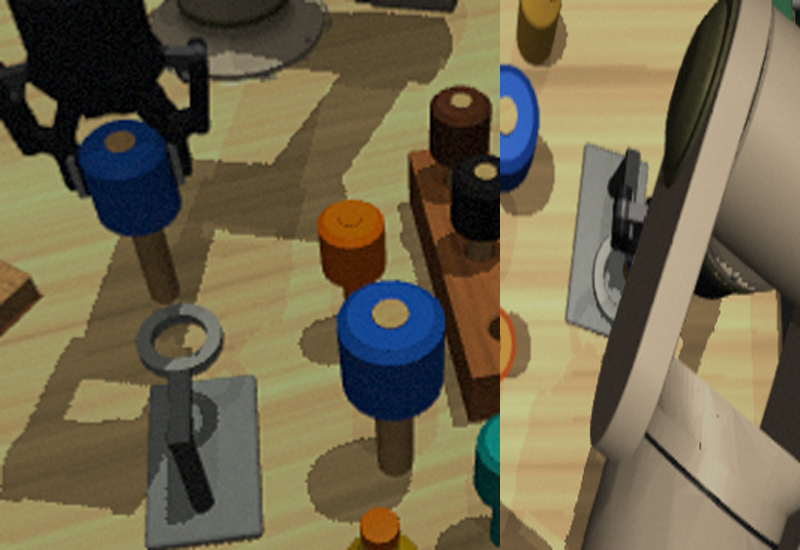

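The mallet hangs upright over the ring. Its top insert (138,116) and foot (156,179) lie within 1 px of the predicted positions. I'll lower it.

```bash
python3 -m crank '[0,0,0,0,0,-0.02,20, 0,0,0,0,0,-0.02,20, 0,0,0,0,0,-0.02,20, 0,0,0,0,0,-0.02,20, 0,0,0,0,0,-0.02,20, 0,0,0,0,0,-0.02,20, 0,0,0,0,0,-0.015,20, 0,0,0,0,0,-0.01,20, 0,0,0,0,0,0,20, 0,0,0,0,0,0,20]' 60
python3 - <<'E'
from h import *
S=grab('scene')
a=cv2.resize(S['frame'][100:260,90:270],None,fx=3,fy=3,interpolation=2)
cv2.imwrite('pics/s4.png',cv2.cvtColor(a,cv2.COLOR_RGB2BGR))
E
```

```text
time_s: 7.2
position: [0.59, -0.1752, 0.1661]
tool_rot: [[0.152, 0.988, 0.001], [0.988, -0.152, -0.001], [-0.0, 0.001, -1.0]]
ft_force: [-0.7, 0.1, -2.0]
grip_width: 0.0587
```

View pics/s4.png

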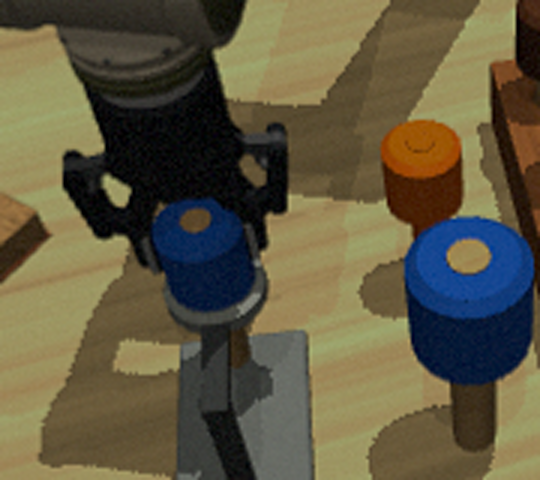

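The handle is through the ring, and the head (crop 200,255) is just above it with no contact force. I'll lower the last few mm, release and retreat.

```bash
python3 -m crank '[0,0,0,0,0,-0.003,20, 0,0,0,0,0,-0.002,20, 0,0,0,0,0,0,20, 0,0,0,0,0,0,60, 0,0,0,0,0,0,75, 0,0,0,0,0,0,85, 0,0,0,0,0,0,100, 0,0,0,0,0,0,100, 0,0,0,0,0,0,100, 0,0,0,0,0,0,100]'

```

```text
time_s: 8.25
position: [0.5897, -0.1752, 0.1603]
tool_rot: [[0.152, 0.988, 0.0], [0.988, -0.152, -0.0], [-0.0, 0.0, -1.0]]
ft_force: [0.2, 0.9, 0.4]
grip_width: 0.0854
```

```bash
python3 -m crank '[0,0,0,0,0,0.01,100, 0,0,0,0,0,0.02,100, 0,0,0,0,0,0.03,100, 0,0,0,0,0,0.03,100, 0,0,0,0,0,0.03,100, 0,0,0,-0.03,0,0.03,100, 0,0,0,-0.04,0,0.02,100, 0,0,0,-0.04,0,0,100, 0,0,0,-0.04,0,0,100, 0,0,0,-0.03,0,0,100, 0,0,0,0,0,0,100, 0,0,0,0,0,0,100, 0,0,0,0,0,0,100]'
python3 - <<'E'
from h import *
import re
src=open('m.py').read().split("bs=blob")[0]; exec(src)
P=proj(S,(.5903,-.175,.19)); Q=proj(T,(.5903,-.175,.19)); print(P,Q)
bx=lambda p,r:tuple(int(x) for x in(p[0]-r,p[1]-r,p[0]+r,p[1]+r))
try:
    s=blob(S,bx(P,9),tan); print('S',s[0],s[1],plane(S,*s[0],.19))
    t=blob(T,bx(Q,12),tan); print('T',t[0],t[1],plane(T,*t[0],.19),tri(ray(S,*s[0]),ray(T,*t[0])))
except Exception as e: print(e)
for n,b in(('black',(184,226,208,252)),('brown',(174,282,198,306))):
    c=blob(T,b,tan); print(n,c[0],plane(T,*c[0],.172))
a=cv2.resize(S['frame'][60:280,90:330],None,fx=2,fy=2,interpolation=2)
b=cv2.resize(T['frame'][120:340,320:400],None,fx=2,fy=2,interpolation=2)
cv2.imwrite('pics/s5.png',cv2.cvtColor(np.hstack([a,b]),cv2.COLOR_RGB2BGR))
E
```

```text
time_s: 9.55
position: [0.4103, -0.1753, 0.3306]
tool_rot: [[0.152, 0.988, 0.001], [0.988, -0.152, -0.0], [-0.0, 0.001, -1.0]]
ft_force: [0.1, -0.3, -0.4]
grip_width: 0.0852
[155.42067051 174.98280568] [358.76688424 207.02189827]
S [154.90909091 174.89090909] [ 5  7  9  7 55] [ 0.58971914 -0.17590392  0.19      ]
T [358.68478261 207.40217391] [ 8  7 11 11 92] [ 0.58961323 -0.17482432  0.19      ] (array([ 0.58955595, -0.1754361 ,  0.18958757]), np.float64(0.001000766947622203))
black [194.41111111 238.18888889] [0.53501235 0.12326953 0.172     ]
brown [184.83495146 293.19417476] [0.43588497 0.13880231 0.172     ]
```

View pics/s5.png

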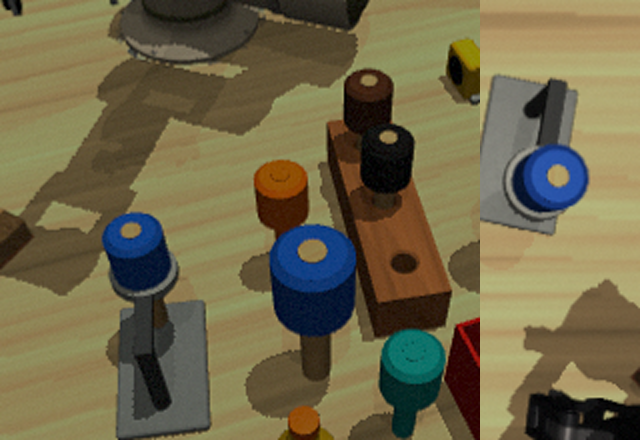

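The mallet sits on the ring with its top at z = 0.1896 (expected 0.190) and about 1 mm off-axis. The other two haven't moved, and the gripper is clear.

```bash
python3 -c "
from rig import *
print(close_job())"
```

```text
the job is handed in; nothing more can be done
None
```

The blue mallet now hangs upright in the ring. I gripped it by the head, lifted it out of the block, lowered the handle through the ring and let go. I then backed the gripper away and handed the job in at about 9.6 s of robot time.

- **Blue mallet:** the two cameras put the top of its head at (0.590, -0.175, 0.190). That is about 1 mm from the ring's axis, with the head centre about 30 mm above the ring. I judged that it hangs upright from the pictures and did not measure its tilt.
- **Other mallets:** the black and brown heads measured within 1 mm of where they started.
- **Robot:** the gripper was open and clear of everything, with the wrist force near zero.

No check failed. The two views of the ring's centre differed by about 2 mm, well inside the clearance of the hole.

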